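# Raise the sample stand and lock its post at the ring

## Robot

A 7-joint arm with a two-finger parallel gripper is mounted at the origin on the work surface; the furniture and walls round the work are solid. World frame = base frame: x ahead of the robot, y to its left, z up, the work surface at z = 0. Lengths are in mm, angles in rad, forces in N, time in s.
With the tool pointing down it reaches from about 425 to 825 mm from the base axis. Payload 3.6 kg.
Tool frame: the origin (TCP) lies midway between the tips of the shut fingers; the grasp point (between the pads) lies 19 mm behind it (r.tcp_to_grasp is the distance from the TCP to the grasp point, in mm); z points along the fingers, y is the line along which they close (so a half turn about z gives the same grasp; the last joint's range is limited). The gripper opens to 85 mm and grips with 20 to 120 N. Pads are 22 mm wide; open, the fingers measure 114 mm over their backs; the gripper's body (76 mm by 85 mm) begins 54 mm behind the grasp point. The pads swing forward as they close: fully open they stand 13 mm farther back than shut.
Start: joints at [-1.264, 0.615, -0.013, 1.423, 0.008, 1.103, -0.04], TCP at [212.929, 614.104, 231.297] pointing down, gripper open.
Joint ranges: [-3.12, 3.12], [-0.3, 2.06], [-1.34, 1.32], [0.26, 2.42], [-1.36, 4.5], [0.01, 1.98], [-2.84, 2.84]. Speed limits (rad/s): [2.79, 2.79, 3.14, 3.14, 3.14, 3.14, 3.14].

## Interface

Orientations are given as a unit quaternion [x, y, z, w].
In Python, from workcell import r, eyes, job gives the robot as it stands (r), with the cameras (eyes) and the job (job).
- The arm moves only by the tool drive_effector, called as name([rows], argument=value, ...), one row to a line, values as JSON. Schema: {"type":"object","properties":{"plan":{"type":"array","items":{"type":"array","items":{"type":"number"},"minItems":5,"maxItems":5},"minItems":1,"maxItems":10},"only":{"type":"string"},"quiet":{"type":"boolean"},"lines":{"type":"string"}},"required":["plan"],"additionalProperties":false}. plan is a list of rows, 1 to 10 of them, each of 5 numbers: dx, dy, dz in shares of 800 mm (1.0 is 800 mm), then a turn about the tool's z in a scale on which 1.0 is pi rad, then the opening from 0.0 (shut) to 1.0 (fully open); each row is the pose to reach, as a shift and turn from the pose commanded when the call began, along the tool's axes at that moment; what a row does not reach only later rows make up. A row lasts 1/12 s, in which the tool goes at most 41.7 mm and 0.125 rad, less where a joint would pass 70% of its speed; a pose out of reach is approached as far as the arm can. The fingers move at their own pace and stop on an object; the grip force is fixed at half the most. Time passes only in rows, so rows that do not move let the fingers close. The tool returns the time, the measured TCP pose, the force, the opening and the grip force at its end. only (a regular expression) keeps the lines of the reply that match it, lines (a string "A,B") keeps lines A to B, and quiet returns only ok. No shift or turn number may pass 1 either way. Input that does not fit is refused with a message, and nothing moves.
- r.read_state(): the state, without advancing time (a new reading comes with each control period).
- eyes.read_camera(name): name is "side" or "top" or "wrist"; returns the picture (384x512x3 uint8, red, green, blue); there is no depth.
- eyes.camera_params(name): a dict with "intrinsics" (3x3 intrinsics, pixels), "cam_to_world" (4x4, takes a point from camera to world coordinates). Camera axes: x right, y down, z forward; pixel columns grow to the right and rows downward; lengths in mm; the calibration is good to about 2 mm. A picture is of the moment at which its call begins: read the wrist's pose just before it. camera_params takes no time and is no camera call; for the wrist camera it gives the pose at the moment of the call.
- job.hand_in(): hands the job in; it is judged then, once.
The state is a dict: "clock": time; "joint_pos": joint angles; "qvel": joint speeds; "joint_efforts": joint torques, N m; "tool_pos": TCP position; "tcp_rot": TCP orientation; "force": force on the tool from outside, world axes, zero at the start; "ft_torque": the same for the moment, N m; "gripper_width": opening from 0.0 (shut) to 1.0 (fully open); "grasp_force": force on a finger pad.
Only numpy, scipy, OpenCV 4.12 (cv2) and the standard library are available. Lean on these libraries where they do the work, as an engineer would, in place of code of your own. Each camera call takes 0.05 s, during which the arm holds its last target. There are 200 camera calls.

## Task

Set the sample stand to its working height: turn the wing knob of its transit catch clockwise until it clicks over and the tongue is clear of the round head, then grip the head by its rim and lift the post until the engraved ring has just come clear of the collar. The post drops if let go, so keep holding the head there while the same hand swings the upright paddle of the cam lever clockwise (from above) all the way to its stop, for instance by turning about the post so that a finger pushes it. Finish still gripping the head, ring at the collar and lever closed, with the vial, steel cup and petri dish left undisturbed.

Things in the scene. Friction and masses are not known exactly. Their poses are not given: they have to be found in the camera images.
- stand: Aluminium stand, fixed. Origin on the bench on the post's vertical axis; stand +x runs from the catch pillar to the post (pillar on the robot's side, within 0.5 rad), +y is 90 deg counterclockwise of it. Base plate 150 x 116 x 10 mm; column 36 mm across; collar 34 mm across, flat top 90 mm up; steel post 20 mm across slides vertically in it. Catch pillar 20 mm across, 60 mm from the post axis.
- head: Round aluminium head on the post: knurled rim, 50 mm across, 16 mm thick (rim 13 mm), thin black rubber disc on top. Origin at the centre of its underside, 102 mm above the bench with the post down (12 mm above the collar). It turns freely about the post's axis, so the hand gripping it may turn about that axis. Post and head weigh about 0.45 kg.
- head_center (a point): Point on the post's axis at mid height of the head's rim, where to grip (111.5 mm above the bench with the post down); rim 25 mm from it all round.
- collar_top (a point): Centre of the collar's flat top face, 90 mm above the bench; fixed.
- ring_mark (a point): Lower edge of the dark engraved ring (3 mm high) round the post, 10 mm from its axis. With the post down it is hidden 28 mm below the collar's top; it is to stand level with the collar's top face, so the post is to be lifted by 28 mm.
- post (a joint): Height of the post above its lowest position, in m, 0 to 0.045. It slides almost freely and falls under its weight unless held or clamped; 0.028 puts the ring at the collar. While the catch is shut the post cannot rise: do not pull.
- catch (a joint): Turn of the transit catch about its vertical pillar, rad: 0 shut (tongue points from the pillar to the post, over the head's rim), 1.3 fully open, growing clockwise from above. A ball detent resists by about 0.15 N m until half-way (0.65), then drives it on to the stop at 1.3.
- knob_grip (a point): Point on the catch's axis, 143 mm up, in the black wing knob: a bar 30 mm long, 12 wide, 24 high (127 to 151 mm up) that points the same way as the tongue. At catch = 0 it lies along stand x, so pinch it along stand y; it has turned clockwise by the joint's value. Below it: tongue 11 mm wide reaching 50 mm from the axis, hub 19 mm across, their tops 125 mm up.
- lever (a joint): Swing of the cam lever about the post's axis, rad: 0 open (paddle at stand +y of the post), 0.8 closed at its stop, growing clockwise from above (towards stand +x). It stays where it is left. A ring 49 mm across, 74 to 86 mm up, carries the paddle. Closing presses a sprung shoe on the post: up to 0.25 N m, 5 to 8 N at the paddle.
- paddle (a point): Point in the lever's upright black paddle, 43 mm from the post's axis, 124.5 mm up. The paddle is a plate in a vertical plane through that axis: 10 mm thick, 29 to 57 mm from the axis, 84 to 140 mm up, so it stands 4 mm clear of the head's rim and reaches up to mid rim when the ring is at the collar. A finger gripping the rim meets its flat side as the hand turns about the post.
- vial: White screw-capped vial, 36 mm across, 46 mm high, standing near the stand; leave it alone. Origin at the centre of its underside.
- steel_cup: Grey steel cup, 45 mm across, 52 mm high, standing near the stand; leave it alone. Origin at the centre of its underside.
- petri_dish: Clear petri dish, 62 mm across, 13 mm high, near the stand; leave it alone. Origin at the centre of its underside.

How it is judged:
By the outcome, as a careful person would: the job done as asked, in the order asked, and still so for the second after the job is handed in, while the arm keeps its last pose, push and grip.
It also fails if it takes over 53 s, if anything falls off the work surface, if the arm or the gripper's body presses on something with over 40 N, if the wrist force passes 120 N, or if a joint passes its speed limit or range.

## Working session

There is one attempt and no reset: what is moved stays moved. The work goes in short steps, Python scripts to look and compute and a tool call to move; the robot and the scene stay as the last step left them, time stands still between calls to the robot, and variables do not carry over. Pictures are saved under pics/ and viewed, at most 10 in all, crops included, and the job is handed in when it is done.

```bash
ls; mkdir -p pics; python3 - <<'E'
from workcell import r, eyes, job
import cv2,numpy as np
s=r.read_state();print(s['tool_pos'],s['tcp_rot'],s['gripper_width'],r.tcp_to_grasp,s['clock'])
a=[]
for n in("side","top"):
    im=eyes.read_camera(n);cv2.imwrite(f"pics/{n}0.png",im[:,:,::-1]);p=eyes.camera_params(n)
    print(n,np.round(p['intrinsics'],1).tolist(),np.round(p['cam_to_world'],3).tolist())
    a.append(im)
cv2.imwrite("pics/b0.png",cv2.resize(np.vstack(a)[:,:,::-1],None,fx=.78,fy=.78))
E
```

```text
pics
workcell.py
[212.69472587 613.40684526 230.1418691 ] [ 1.66086924e-01  9.86110283e-01 -1.26606188e-03 -1.98506585e-04] 1.0039714435832545 18.700000000000003 0.0
side [[481.0, 0.0, 258.5], [0.0, 481.0, 197.9], [0.0, 0.0, 1.0]] [[0.966, -0.07, 0.251, 326.257], [-0.259, -0.349, 0.901, -952.247], [0.025, -0.934, -0.355, 508.874], [0.0, 0.0, 0.0, 1.0]]
top [[406.4, 0.0, 253.2], [0.0, 406.4, 188.7], [0.0, 0.0, 1.0]] [[0.023, -0.987, 0.158, 444.311], [-1.0, -0.024, -0.006, -16.243], [0.01, -0.157, -0.987, 1088.342], [0.0, 0.0, 0.0, 1.0]]
```

View pics/top0.png

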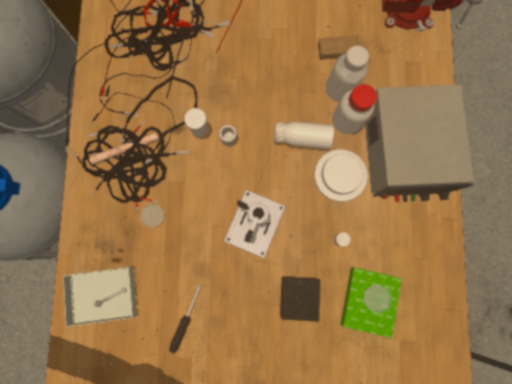

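View pics/side0.png

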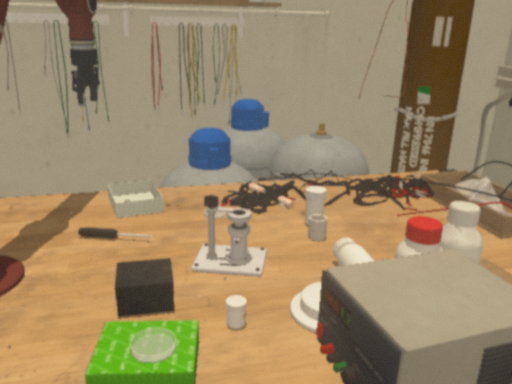

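The top view shows the stand at about (255,222): head disc near (259,213), paddle near (241,205), and the knob at the bottom near (250,238). The vial is at (343,240), and the tall black box and green box lie to the lower right. I'll enlarge both crops.

```bash
python3 - <<'E'
import cv2,numpy as np
t=cv2.imread("pics/top0.png")[182:266,215:299];s=cv2.imread("pics/side0.png")[190:280,185:275]
f=lambda i:cv2.resize(i,(400,400),interpolation=cv2.INTER_CUBIC)
cv2.imwrite("pics/c0.png",np.hstack([f(t),f(s)]))
E
```

```text
(no output)
```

View pics/c0.png

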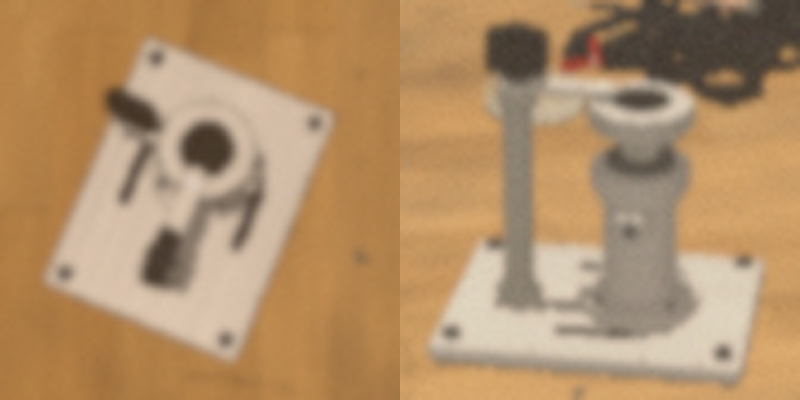

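```bash
cat > h.py <<'E'
import numpy as np,cv2
from workcell import r, eyes, job
from scipy.spatial.transform import Rotation as R
def cast(n,px,z,p=None):
    p=p or eyes.camera_params(n);T=np.array(p['cam_to_world']);d=T[:3,:3]@np.linalg.solve(np.array(p['intrinsics']),[*px,1.])
    return T[:3,3]+d*(z-T[2,3])/d[2]
def pose():
    s=r.read_state();return np.array(s['tool_pos']),R.from_quat(s['tcp_rot'])
E
python3 - <<'E'
from h import *
f=lambda u,v:(215+(u+.5)*.21-.5,182+(v+.5)*.21-.5)
c=np.array([cast("top",f(*q),10)[:2] for q in[(148,38),(333,118),(235,360),(43,282)]])
print(c.round(1),c.mean(0).round(1))
print(np.arctan2(*(c[0]-c[3])[::-1]),np.arctan2(*(c[1]-c[2])[::-1]),[np.linalg.norm(c[i]-c[i-1]) for i in range(4)])
print('head',cast("top",f(208,148),118.5),'knob',cast("top",f(172,243),151),'paddle',cast("top",f(125,103),140))
g=lambda u,v:(185+(u+.5)*.225-.5,190+(v+.5)*.225-.5)
print('side head',cast("side",g(640,100)if 0 else g(240,100),118.5))
p,q=pose();print(p,q.as_matrix().round(3).tolist())
E
```

```text
[[ 613.6   -2.7]
 [ 570.7 -107.6]
 [ 435.6  -55.1]
 [ 475.7   51.8]] [523.9 -28.4]
-0.3765646513043913 -0.3706863598847847 [np.float64(148.21477689267584), np.float64(113.28824627919086), np.float64(144.87939438467762), np.float64(114.14987177826015)]
head [541.29829056 -35.64683701 118.5       ] knob [491.70156577 -18.59273589 151.        ] paddle [560.44334496   6.1781846  140.        ]
side head [538.50261219 -36.29807789 118.5       ]
[212.73538141 613.44472304 230.21237275] [[-0.945, 0.328, -0.001], [0.328, 0.945, -0.002], [-0.0, -0.002, -1.0]]
```

The manual's scale: shifts go in shares of 800 mm and turns go in shares of pi rad. Converting my numbers, -355 mm / 800 = -0.4438, -208 mm / 800 = -0.26, 0.04 rad / 3.1416 = 0.0127.

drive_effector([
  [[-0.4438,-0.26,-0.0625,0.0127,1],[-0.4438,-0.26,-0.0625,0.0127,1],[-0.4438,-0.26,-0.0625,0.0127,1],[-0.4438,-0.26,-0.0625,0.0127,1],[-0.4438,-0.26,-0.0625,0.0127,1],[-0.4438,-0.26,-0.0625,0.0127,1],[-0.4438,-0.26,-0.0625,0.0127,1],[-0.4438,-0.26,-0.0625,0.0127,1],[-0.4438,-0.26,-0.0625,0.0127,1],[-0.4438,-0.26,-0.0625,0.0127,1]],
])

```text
refused: plan[0]: the value is too long (schema: maxItems 5). Nothing was moved.
```

The error is about the shape of the input: a list of rows, each a list of 5 numbers. Fixing that and sending the same move.

drive_effector([
  [-0.4438,-0.26,-0.0625,0.0127,1],
  [-0.4438,-0.26,-0.0625,0.0127,1],
  [-0.4438,-0.26,-0.0625,0.0127,1],
  [-0.4438,-0.26,-0.0625,0.0127,1],
  [-0.4438,-0.26,-0.0625,0.0127,1],
  [-0.4438,-0.26,-0.0625,0.0127,1],
  [-0.4438,-0.26,-0.0625,0.0127,1],
  [-0.4438,-0.26,-0.0625,0.0127,1],
  [-0.4438,-0.26,-0.0625,0.0127,1],
  [-0.4438,-0.26,-0.0625,0.0127,1],
])

```text
clock: 0.93
tool_pos: [481.3, 298.9, 281.3]
tcp_rot: [0.186, 0.983, -0.0, -0.0]
force: [1.7, 1.0, 0.3]
gripper_width: 1.004
grasp_force: 0.0
```

```bash
python3 - <<'E'
from h import *
p,q=pose();print(p,q.as_euler('xyz'),r.read_state()['joint_pos'])
print('to (500,-22,280)',q.inv().apply(np.array([500,-22,280])-p))
c=eyes.camera_params('wrist')['cam_to_world'];print('cam',np.round(c,2).tolist())
E
```

```text
[481.26558118 298.8872156  281.29015763] [-3.14070028e+00 -1.08385102e-04  2.76702266e+00] [-0.62279136  0.43823615  0.04298642  1.59752948 -0.01991576  1.10705403
  0.62128712]
to (500,-22,280) [-134.8393753  -291.78285058    1.53592384]
cam [[0.37, 0.88, 0.29, 406.4], [0.93, -0.35, -0.12, 328.99], [-0.0, 0.31, -0.95, 425.18], [0.0, 0.0, 0.0, 1.0]]
```

Converted, -292 mm / 800 = -0.365, -135 mm / 800 = -0.1688.

drive_effector([
  [-0.1688,-0.365,0,0,1],
  [-0.1688,-0.365,0,0,1],
  [-0.1688,-0.365,0,0,1],
  [-0.1688,-0.365,0,0,1],
  [-0.1688,-0.365,0,0,1],
  [-0.1688,-0.365,0,0,1],
  [-0.1688,-0.365,0,0,1],
  [-0.1688,-0.365,0,0,1],
  [-0.1688,-0.365,0,0,1],
  [-0.1688,-0.365,0,0,1],
])

```text
clock: 1.77
tool_pos: [498.8, -22.2, 281.0]
tcp_rot: [0.188, 0.982, -0.0, -0.0]
force: [0.5, 1.6, 0.5]
gripper_width: 1.001
grasp_force: 0.0
```

```bash
python3 - <<'E'
from h import *
p,q=pose();print(p,q.as_euler('xyz'),r.read_state()['joint_pos'])
im=eyes.read_camera('wrist');cv2.imwrite('pics/w1.png',im[:,:,::-1])
c=eyes.camera_params('wrist');T=np.array(c['cam_to_world']);K=np.array(c['intrinsics']);np.savez('w1.npz',T=T,K=K)
E
```

```text
[498.84376309 -22.2247303  281.00692265] [-3.14077560e+00 -6.75075480e-04  2.76237475e+00] [-0.09664137  0.33148459  0.13310361  1.77613832 -0.0495345   1.03814641
  1.2460824 ]
```

View pics/w1.png

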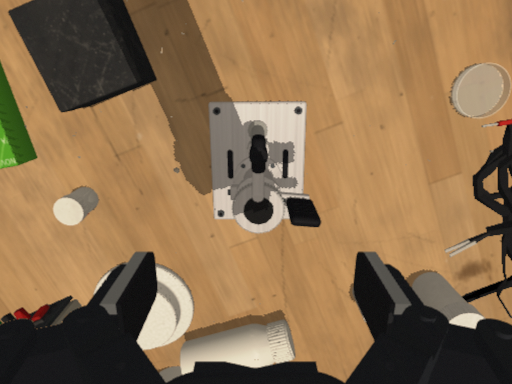

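Clear wrist view: knob at (258,152), head disc at (258,209), paddle top at about (304,218), plate corners (209,103), (306,103), (304,218), (213,219). The cup, vial and dish are well away. Next I'll measure the disc, knob and plate.

```bash
python3 - <<'E'
from h import *
d=np.load('w1.npz');c=dict(cam_to_world=d['T'],intrinsics=d['K'])
g=cv2.cvtColor(cv2.imread('pics/w1.png'),cv2.COLOR_BGR2GRAY)
m=(g<55).astype(np.uint8);m[:100]=0;m[240:]=0;m[:,:205]=0;m[:,330:]=0
n,l,st,ce=cv2.connectedComponentsWithStats(m)
for i in range(1,n):
    if st[i,4]>60:
        u=ce[i];print(st[i],u.round(1),[cast('',u,z,c)[:2].round(1) for z in(118.5,140,151)])
# rim outer circle: bright
print([cast('',u,10,c)[:2].round(1) for u in[(209,103),(306,102)]])
cv2.imwrite('pics/w1c.png',cv2.resize(cv2.imread('pics/w1.png')[95:240,195:335],None,fx=4,fy=4,interpolation=cv2.INTER_CUBIC))
E
```

```text
[249 134  19  39 540] [258.  153.4] [array([488.6, -12.5]), array([484. , -10.9]), array([481.7, -10.1])]
[228 150   5  28 135] [230.  163.8] [array([488.2, -39.9]), array([483.7, -36.4]), array([481.4, -34.6])]
[283 150   5  28 123] [284.8 162.8] [array([505.8,   7.2]), array([500. ,   7.4]), array([497.1,   7.5])]
[244 198  29  26 552] [258.1 210.8] [array([540.9, -32.8]), array([532.8, -29.8]), array([528.6, -28.2])]
[286 198  34  29 748] [302.4 212.3] [array([557.9,   6.2]), array([548.5,   6.5]), array([543.7,   6.6])]
[array([434.1, -52. ]), array([474.7,  54.4])]
```

View pics/w1c.png

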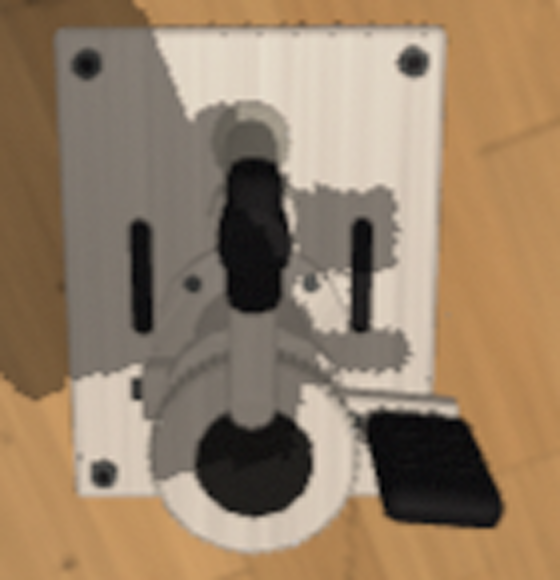

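```bash
python3 - <<'E'
from h import *
d=np.load('w1.npz');c=dict(cam_to_world=d['T'],intrinsics=d['K'])
f=lambda u,v:(195+(u+.5)/4-.5,95+(v+.5)/4-.5)
C=lambda u,v,z:cast('',f(u,v),z,c)[:2]
far=C(254,310,151);near=C(254,160,127);print('far',far,'near',near,'len',np.linalg.norm(far-near),'mid',(far+near)/2)
H=C(254.5,457,118.3);H2=(C(254,550,105)+0);print('head',H,'rimfar105',H2)
print('rim z118 L R',C(150,455,116),C(355,455,116),(C(150,455,116)+C(355,455,116))/2)
cs=[C(*u,10) for u in[(53,28),(445,28),(78,495)]];print(cs)
print('yaw from edge',np.arctan2(*(cs[1]-cs[0])[::-1])-np.pi/2,'yaw knob-head',np.arctan2(*(H-(far+near)/2)[::-1]),np.linalg.norm(H-(far+near)/2))
E
```

```text
far [496.49116007 -15.71292445] near [471.37364041  -5.6931088 ] len 27.042309427556425 mid [483.93240024 -10.70301663]
head [539.17566592 -31.95445216] rimfar105 [567.90276997 -43.17802629]
rim z118 L R [530.33233244 -55.52133786] [548.4256054   -9.53947117] [539.37896892 -32.53040452]
[array([432.14894107, -52.64156616]), array([474.26986166,  54.3767098 ]), array([ 571.0994437 , -105.34306625])]
yaw from edge -0.3749650727668281 yaw knob-head -0.36723731302689033 59.189880175272634
```

```bash
python3 - <<'E'
from h import *
d=np.load('w1.npz');T,K=d['T'],d['K'];p,q=pose();print(K)
for z in(0,-19,50,100):
    w=np.linalg.inv(T)@np.r_[p+q.apply([0,0,z]),1];u=K@w[:3];print(z,u[:2]/u[2],w[:3])
for n,P in(('knob',[483.9,-10.7,147]),('head',[539.3,-32.2,111.5]),('head2',[540.5,-36,111.5])):
    print(n,q.inv().apply(np.array(P)-p))
print(q.as_matrix().round(4),T.round(4))
E
```

```text
[[344.13202094   0.         255.01129735]
 [  0.         344.13202094 186.81649182]
 [  0.           0.           1.        ]]
0 [254.12242647 254.50088499] [ -0.41815563  31.84108174 161.89161628]
-19 [253.9872045  277.16371026] [ -0.42804339  37.76271825 143.83797058]
50 [254.36685847 213.53476684] [ -0.39213521  16.25782777 209.40121025]
100 [254.52088659 187.72008341] [ -0.36611479   0.67457379 256.91080421]
knob [ 17.20502225   2.97473172 133.96364114]
head [-42.26141617   3.24833012 169.39424719]
head2 [-4.47697069e+01  1.51805680e-01  1.69390524e+02]
[[-9.305e-01  3.662e-01 -1.000e-03]
 [ 3.662e-01  9.305e-01  7.000e-04]
 [ 1.200e-03  3.000e-04 -1.000e+00]] [[ 3.663000e-01  8.845000e-01  2.889000e-01  4.241743e+02]
 [ 9.305000e-01 -3.481000e-01 -1.140000e-01  1.006580e+01]
 [-3.000000e-04  3.106000e-01 -9.506000e-01  4.249411e+02]
 [ 0.000000e+00  0.000000e+00  0.000000e+00  1.000000e+00]]
```

Converted, 105 mm / 800 = 0.1313, 80 mm / 800 = 0.1.

drive_effector([
  [0.0213,0.0029,0.05,0,0.4],
  [0.0213,0.0029,0.1,0,0.4],
  [0.0213,0.0029,0.1313,0,0.4],
  [0.0213,0.0029,0.1313,0,0.4],
  [0.0213,0.0029,0.1313,0,0.4],
  [0.0213,0.0029,0.1313,0,0.4],
  [0.0213,0.0029,0.1313,0,0.4],
])

```text
clock: 2.4
tool_pos: [486.1, -10.9, 178.2]
tcp_rot: [0.185, 0.983, 0.001, 0.002]
force: [-0.1, -0.6, -0.2]
gripper_width: 0.403
grasp_force: 0.0
```

```bash
python3 - <<'E'
from h import *
p,q=pose();print(p,q.inv().apply(np.array([483.9,-10.7,147])-p))
im=eyes.read_camera('wrist');cv2.imwrite('pics/w2.png',im[:,:,::-1])
c=eyes.camera_params('wrist');np.savez('w2.npz',T=c['cam_to_world'],K=c['intrinsics'])
E
```

```text
[486.05535696 -10.92889111 178.23074482] [ 2.21678369 -0.6299172  31.2209297 ]
```

View pics/w2.png

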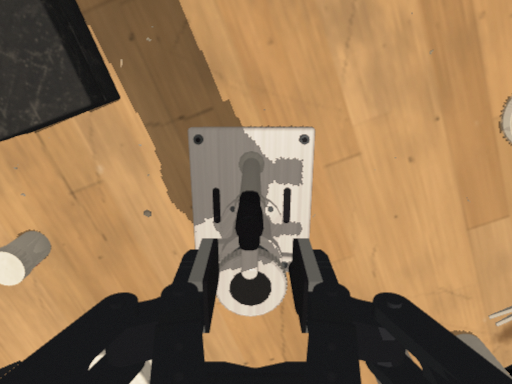

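The fingertip midline is at about column 255 and the knob at about 249, so the knob sits about 2.5 mm towards tool −y. I'll check whether the arm has settled.

drive_effector([
  [0,0,0,0,0.4],
  [0,0,0,0,0.4],
])

```text
clock: 2.62
tool_pos: [485.0, -11.5, 177.4]
tcp_rot: [0.186, 0.983, 0.0, 0.001]
force: [-0.0, -0.0, 0.1]
gripper_width: 0.402
grasp_force: 0.0
```

```bash
python3 - <<'E'
from h import *
p,q=pose();print(p,q.as_matrix().round(4).tolist())
im=eyes.read_camera('wrist');cv2.imwrite('pics/w3.png',im[:,:,::-1])
c=eyes.camera_params('wrist');c={k:np.array(v) for k,v in c.items()}
g=cv2.cvtColor(im,cv2.COLOR_RGB2GRAY)
for v in(195,205,215,225,235,242):
    x=np.where(g[v,225:275]<50)[0]+225;print(v,x.min(),x.max()) if len(x) else 0
    
for v in(240,250):print(v,'fing',np.where(np.diff((g[v,180:330]<70).astype(int)))[0]+180)
for z,zz in((127,0),(151,0)):
    P=np.array([483.9,-10.7,z,1]);w=np.linalg.inv(c['cam_to_world'])@P;u=c['intrinsics']@w[:3];print('pred knob',z,u[:2]/u[2])
w=np.linalg.inv(c['cam_to_world'])@np.r_[p,1];u=c['intrinsics']@w[:3];print('tcp',u[:2]/u[2])
E
```

```text
[484.96994042 -11.492613   177.37972482] [[-0.931, 0.3651, 0.0023], [0.3651, 0.931, 0.0001], [-0.0021, 0.0009, -1.0]]
195 243 259
205 241 260
215 239 263
225 238 264
235 238 262
242 241 260
240 fing [212 217 240 260 293 297]
250 fing [189 197 209 217 238 259 262 265 292 300 312 320]
pred knob 127 [255.06645151 211.68825637]
pred knob 151 [255.07819226 228.6096439 ]
tcp [254.3559103  255.16078218]
```

Converted, 47 mm / 800 = 0.0588, -1.7 mm / 800 = -0.0021.

drive_effector([
  [0,-0.0021,0.0188,0,0.4],
  [0,-0.0021,0.0375,0,0.4],
  [0,-0.0021,0.0563,0,0.4],
  [0,-0.0021,0.0588,0,0.4],
  [0,-0.0021,0.0588,0,0.4],
  [0,-0.0021,0.0588,0,0.4],
  [0,-0.0021,0.0588,0,0.4],
])

```text
clock: 3.25
tool_pos: [484.4, -13.2, 130.2]
tcp_rot: [0.186, 0.983, 0.0, 0.001]
force: [-0.1, 0.2, -0.2]
gripper_width: 0.404
grasp_force: 0.0
```

drive_effector([
  [0,0,0,0,0],
  [0,0,0,0,0],
  [0,0,0,0,0],
  [0,0,0,0,0],
  [0,0,0,0,0],
  [0,0,0,0,0],
  [0,0,0,0,0],
  [0,0,0,0,0],
])

```text
clock: 3.92
tool_pos: [484.0, -13.6, 130.2]
tcp_rot: [0.186, 0.983, -0.0, 0.001]
force: [-1.4, -1.7, 5.9]
gripper_width: 0.125
grasp_force: 60.8
```

Converted, 0.6 rad / 3.1416 = 0.191.

drive_effector([
  [0,0,0,0.0318,0],
  [0,0,0,0.0637,0],
  [0,0,0,0.0955,0],
  [0,0,0,0.1273,0],
  [0,0,0,0.1592,0],
  [0,0,0,0.191,0],
  [0,0,0,0.191,0],
])

```text
clock: 4.5
tool_pos: [484.2, -13.4, 130.3]
tcp_rot: [0.469, 0.883, 0.0, 0.001]
force: [-1.9, -1.6, 7.1]
gripper_width: 0.122
grasp_force: 61.0
```

drive_effector([
  [0,0,0,0.0318,0],
  [0,0,0,0.0637,0],
  [0,0,0,0.0955,0],
  [0,0,0,0.1273,0],
  [0,0,0,0.1592,0],
  [0,0,0,0.191,0],
  [0,0,0,0.2165,0],
  [0,0,0,0.2228,0],
  [0,0,0,0.2228,0],
])

```text
clock: 5.25
tool_pos: [484.6, -13.3, 130.2]
tcp_rot: [0.743, 0.67, 0.001, 0.001]
force: [0.1, -0.5, 5.6]
gripper_width: 0.122
grasp_force: 60.8
```

Converted, -90 mm / 800 = -0.1125, -75 mm / 800 = -0.0938.

drive_effector([
  [0,0,0,0,0.4],
  [0,0,0,0,0.4],
  [0,0,0,0,0.4],
  [0,0,0,0,0.4],
  [0,0,-0.025,0,0.4],
  [0,0,-0.0625,0,0.4],
  [0,0,-0.0938,0,0.4],
  [0,0,-0.1125,0,0.4],
])

```text
clock: 5.92
tool_pos: [484.6, -13.4, 221.6]
tcp_rot: [0.743, 0.67, 0.001, 0.001]
force: [0.4, 0.2, 0.0]
gripper_width: 0.397
grasp_force: 0.0
```

drive_effector([
  [-0.005,0.0175,0,0.0382,1],
  [-0.01,0.035,0,0.0764,1],
  [-0.015,0.0538,0,0.1146,1],
  [-0.02,0.0713,0,0.1528,1],
  [-0.02,0.0713,0,0.191,1],
  [-0.02,0.0713,0,0.2292,1],
  [-0.02,0.0713,0,0.2674,1],
  [-0.02,0.0713,0,0.3024,1],
  [-0.02,0.0713,0,0.3342,1],
  [-0.02,0.0713,0,0.3342,1],
])

```text
clock: 6.75
tool_pos: [538.5, -34.5, 218.7]
tcp_rot: [0.978, 0.207, -0.001, 0.0]
force: [-0.1, 0.2, -0.9]
gripper_width: 1.001
grasp_force: 0.0
```

drive_effector([
  [0,0,0,0,1],
  [0,0,0,0,1],
  [0,0,0,0,1],
])

```text
clock: 7.0
tool_pos: [538.6, -34.8, 219.3]
tcp_rot: [0.978, 0.208, 0.0, -0.0]
force: [0.4, 0.3, 0.1]
gripper_width: 1.003
grasp_force: 0.0
```

```bash
python3 - <<'E'
from h import *
p,q=pose();print(p,q.as_matrix().round(3).tolist(),r.read_state()['joint_pos'][6])
im=eyes.read_camera('wrist');cv2.imwrite('pics/w4.png',im[:,:,::-1])
c=eyes.camera_params('wrist');np.savez('w4.npz',T=c['cam_to_world'],K=c['intrinsics'])
c={k:np.array(v) for k,v in c.items()}
for P in([540,-35,118,1],[*p,1]):
    w=np.linalg.inv(c['cam_to_world'])@np.array(P);u=c['intrinsics']@w[:3];print(u[:2]/u[2])
E
```

```text
[538.64531184 -34.84566599 219.32091093] [[0.913, 0.407, -0.0], [0.407, -0.913, 0.0], [0.0, -0.0, -1.0]] -0.6107161402306001
[256.9128587  184.47951411]
[256.55605561 252.80757893]
```

View pics/w4.png

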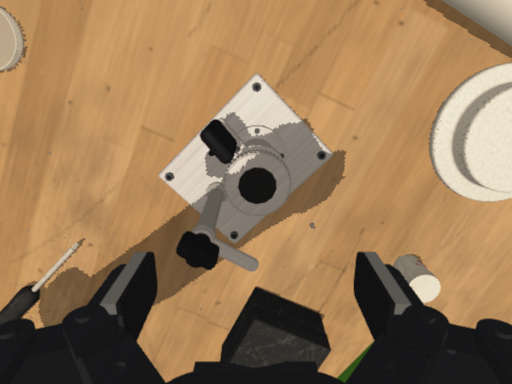

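The catch is open, with the tongue now pointing away at (245,262). The head disc is at (257,186), within about 1 mm of the hand's axis, and the left finger lies between the paddle at (218,140) and the knob at (200,250). I'll go down to the head.

Converted, 128 mm / 800 = 0.16, 122 mm / 800 = 0.1525.

drive_effector([
  [0.0006,0.0006,0.0375,0,0.8],
  [0.0006,0.0006,0.075,0,0.8],
  [0.0006,0.0006,0.1125,0,0.8],
  [0.0006,0.0006,0.1375,0,0.8],
  [0.0006,0.0006,0.1525,0,0.8],
  [0.0006,0.0006,0.16,0,0.8],
  [0.0006,0.0006,0.16,0,0.8],
  [0.0006,0.0006,0.16,0,0.8],
])

```text
clock: 7.72
tool_pos: [540.1, -35.6, 92.2]
tcp_rot: [0.978, 0.207, 0.001, 0.0]
force: [0.2, -0.3, 0.2]
gripper_width: 0.801
grasp_force: 0.0
```

drive_effector([
  [0,0,0,0,0.5],
  [0,0,0,0,0],
  [0,0,0,0,0],
  [0,0,0,0,0],
  [0,0,0,0,0],
  [0,0,0,0,0],
  [0,0,0,0,0],
  [0,0,0,0,0],
])

```text
clock: 8.38
tool_pos: [540.5, -35.7, 93.1]
tcp_rot: [0.978, 0.207, 0.002, 0.001]
force: [-1.3, -0.0, 5.7]
gripper_width: 0.56
grasp_force: 61.0
```

Converted, -28 mm / 800 = -0.035, -21 mm / 800 = -0.0263.

drive_effector([
  [0,0,-0.0088,0,0],
  [0,0,-0.0175,0,0],
  [0,0,-0.0263,0,0],
  [0,0,-0.035,0,0],
  [0,0,-0.035,0,0],
  [0,0,-0.035,0,0],
  [0,0,-0.035,0,0],
  [0,0,-0.035,0,0],
])

```text
clock: 9.05
tool_pos: [540.4, -35.6, 119.5]
tcp_rot: [0.978, 0.207, 0.001, 0.001]
force: [4.3, -1.8, -3.9]
gripper_width: 0.556
grasp_force: 62.9
```

```bash
python3 - <<'E'
from h import *
p,q=pose();print(p,q.as_matrix().round(4).tolist())
im=eyes.read_camera('side');cv2.imwrite('pics/s2.png',im[:,:,::-1]);im=eyes.read_camera('side')
cv2.imwrite('pics/s2c.png',cv2.resize(im[180:260,190:290,::-1],None,fx=7,fy=7,interpolation=cv2.INTER_CUBIC))
E
```

```text
[540.41370452 -35.62871223 119.48006319] [[0.914, 0.4058, 0.0023], [0.4058, -0.914, -0.0015], [0.0015, 0.0023, -1.0]]
```

View pics/s2c.png

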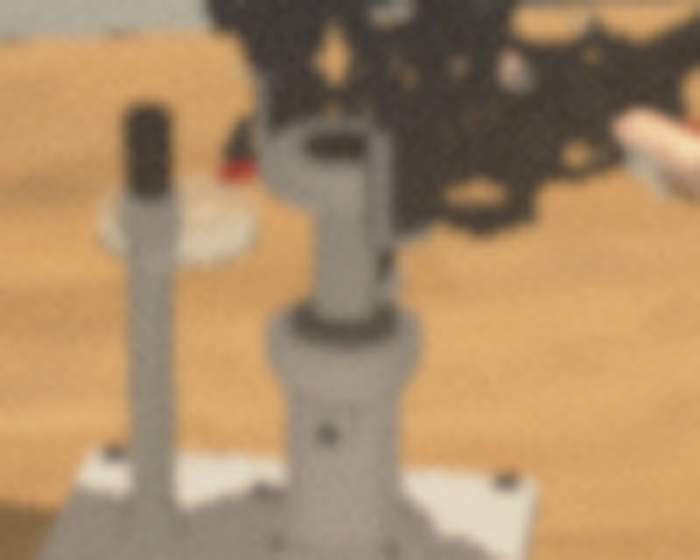

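The side view shows the head raised in the grip, disc at about (337,145) in the crop, with the post bare above the collar at (345,325). Readings give 26.4 mm, so I'll add 1.6 and cross-check with the disc's shift in the side view.

Converted, -1.6 mm / 800 = -0.002.

drive_effector([
  [0,0,-0.002,0,0],
  [0,0,-0.002,0,0],
  [0,0,-0.002,0,0],
  [0,0,-0.002,0,0],
])

```text
clock: 9.48
tool_pos: [540.4, -35.7, 121.0]
tcp_rot: [0.978, 0.207, 0.001, 0.001]
force: [4.6, -2.9, -4.0]
gripper_width: 0.565
grasp_force: 62.9
```

```bash
python3 - <<'E'
from h import *
p,q=pose();print(p)
im=np.mean([eyes.read_camera('side').astype(float) for _ in range(4)],0)[:,:,::-1];cv2.imwrite('pics/s3.png',im)
c={k:np.array(v) for k,v in eyes.camera_params('side').items()}
a=cv2.cvtColor(cv2.imread('pics/side0.png'),cv2.COLOR_BGR2GRAY).astype(float);b=cv2.imread('pics/s3.png',0).astype(float)
def rows(g,y0,x=(236,241)):
    col=g[y0:y0+45,x[0]:x[1]].mean(1);return col.round().astype(int)
print(rows(a,202));print(rows(b,190))
def proj(P):
    w=np.linalg.inv(c['cam_to_world'])@np.r_[P,1];u=c['intrinsics']@w[:3];return u[:2]/u[2]
for z in(118.5,146.5,90,93):print(z,proj([540,-35.4,z]))
E
```

```text
[540.41453151 -35.66396629 120.98755036]
[ 67  66  70  92 122 154 172 158 119  85  73  83 123 169 189 180 157 144
 141 140 136 130 127 119 103  88  91 108 125 138 144 145 147 146 145 146
 154 157 145 129 124 132 140 145 148]
[112  95  76  67  74  96 113 105  83  65  62  75  99 122 138 143 144 144
 142 141 138 136 135 136 136 137 137 137 137 137 137 138 136 134 123 101
  83  82  93 111 130 144 150 153 154]
118.5 [239.20886448 211.89842715]
146.5 [239.35009841 199.55175708]
90 [239.0679153  224.22020435]
93 [239.08262117 222.93461646][ WARN:0@3.889] global loadsave.cpp:1063 imwrite_ Unsupported depth image for selected encoder is fallbacked to CV_8U.
```

Disc shift is 12.3 px against 12.35 predicted for 28 mm, so the lift is about 27.9 mm and agrees with the arm readings. Now I'll turn clockwise to push the paddle.

Converted, 0.7 rad / 3.1416 = 0.2228.

drive_effector([
  [0,0,0,0.0255,0],
  [0,0,0,0.0509,0],
  [0,0,0,0.0764,0],
  [0,0,0,0.1019,0],
  [0,0,0,0.1273,0],
  [0,0,0,0.1528,0],
  [0,0,0,0.1783,0],
  [0,0,0,0.2037,0],
  [0,0,0,0.2228,0],
])

```text
clock: 10.43
tool_pos: [540.3, -35.7, 121.0]
tcp_rot: [0.99, -0.142, 0.001, 0.001]
force: [4.7, -3.3, -4.5]
gripper_width: 0.561
grasp_force: 64.9
```

drive_effector([
  [0,0,0,0.0191,0],
  [0,0,0,0.0382,0],
  [0,0,0,0.0573,0],
  [0,0,0,0.0764,0],
  [0,0,0,0.0955,0],
  [0,0,0,0.0955,0],
])

```text
clock: 10.93
tool_pos: [540.3, -35.7, 120.9]
tcp_rot: [0.958, -0.288, 0.001, 0.001]
force: [4.7, -2.6, -3.2]
gripper_width: 0.563
grasp_force: 64.4
```

```bash
python3 - <<'E'
from h import *
s=r.read_state();p,q=pose();print(p,q.as_matrix().round(4).tolist(),s['ft_torque'],s['joint_pos'][6])
E
```

```text
[540.33234799 -35.66301233 120.9258988 ] [[0.8347, -0.5507, 0.0016], [-0.5507, -0.8347, -0.0021], [0.0025, 0.0009, -1.0]] [-0.73262276 -0.81989826  0.13117005] -1.2964301822687596
```

Converted, 0.1 rad / 3.1416 = 0.0318.

```bash
T(){ python3 -c "
from h import *
s=r.read_state();p,q=pose();m=q.as_matrix();print('yaw',np.arctan2(m[1,1],m[0,1]),'tq',s['ft_torque'][2])"; }
```

drive_effector([
  [0,0,0,0.0159,0],
  [0,0,0,0.0318,0],
  [0,0,0,0.0318,0],
])

```text
clock: 11.18
tool_pos: [540.2, -35.4, 120.9]
tcp_rot: [0.943, -0.333, 0.001, 0.001]
force: [4.6, -3.7, -3.7]
gripper_width: 0.565
grasp_force: 70.6
```

```bash
T
```

```text
yaw -2.2507242838059187 tq 0.7140010131033808
```

drive_effector([
  [0,0,0,0.0159,0],
  [0,0,0,0.0255,0],
  [0,0,0,0.0255,0],
])

```text
clock: 11.43
tool_pos: [539.9, -34.8, 121.0]
tcp_rot: [0.93, -0.369, -0.0, 0.001]
force: [3.4, -3.5, -1.5]
gripper_width: 0.561
grasp_force: 86.1
```

```bash
T
python3 - <<'E'
from h import *
for n in('top','side'):
    im=eyes.read_camera(n);cv2.imwrite(f'pics/{n}4.png',im[:,:,::-1])
t=cv2.imread('pics/top4.png')[182:266,215:299];s=cv2.imread('pics/side4.png')[180:260,195:275]
f=lambda i:cv2.resize(i,(400,400),interpolation=cv2.INTER_CUBIC)
cv2.imwrite("pics/c4.png",np.hstack([f(t),f(s)]))
E
```

```text
yaw -2.325741440832837 tq 1.8913456537441384
```

View pics/c4.png

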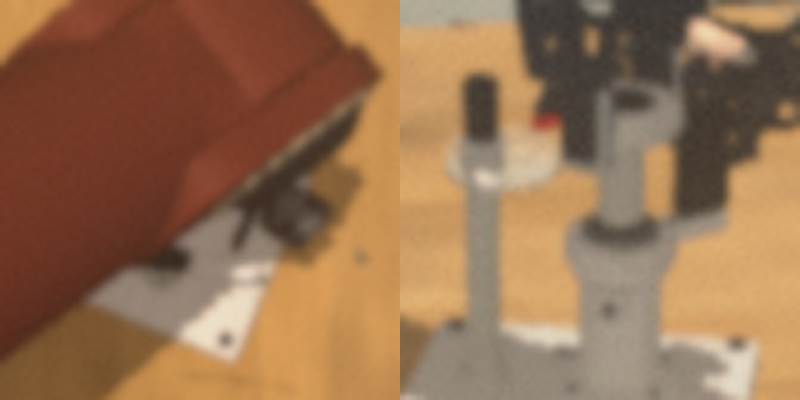

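The side view shows the paddle swung round to (705,160), beyond the head. The torque rose steeply to 1.9 N m, so the lever is on its stop. I'll ease off slightly and recheck the height.

Converted, -0.05 rad / 3.1416 = -0.0159.

drive_effector([
  [0,0,0,-0.0159,0],
  [0,0,0,-0.0159,0],
  [0,0,0,-0.0159,0],
])

```text
clock: 11.78
tool_pos: [540.1, -35.2, 121.0]
tcp_rot: [0.938, -0.347, 0.001, 0.0]
force: [4.5, -2.6, -2.9]
gripper_width: 0.562
grasp_force: 76.0
```

```bash
python3 - <<'E'
from h import *
s=r.read_state();p,q=pose();m=q.as_matrix();print('yaw',np.arctan2(m[1,1],m[0,1]),'tq',s['ft_torque'][2],p)
im=np.mean([eyes.read_camera('side').astype(float) for _ in range(4)],0)[:,:,::-1].round().astype(np.uint8);cv2.imwrite('pics/s5.png',im)
for f in('pics/s3.png','pics/s5.png'):
    b=cv2.imread(f,0).astype(float);print(b[190:232,236:241].mean(1).round().astype(int))
E
```

```text
yaw -2.279590837437301 tq 1.130103079085906 [540.05862606 -35.18869679 120.95421151]
[112  95  76  67  74  96 113 105  83  65  62  75  99 122 138 143 144 144
 142 141 138 136 135 136 136 137 137 137 137 137 137 138 136 134 123 101
  83  82  93 111 130 144]
[ 65  62  61  63  65  74  83  86  85  85  87  93 105 117 126 129 129 129
 130 128 127 126 126 128 131 135 136 137 137 137 137 137 135 134 123 101
  83  81  92 110 128 140]
```

```bash
python3 -c "
from workcell import r, eyes, job
print(job.hand_in())"
```

```text
the job is handed in; nothing more can be done
None
```

The job is handed in at 12 s: the catch is open, the post is lifted about 27.9 mm by arm reading and side view, the lever is against its stop (judged from the torque rise and side view), the head is still gripped, and the hand kept clear of the vial, cup and dish.

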